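Fill the spacer-tube carrier and hold it up for the press

ROBOT

A 7-joint arm with a two-finger parallel gripper is mounted at the origin on the work surface. World frame = base frame: x ahead of the robot, y to its left, z up, the work surface at z = 0. Lengths are in m, angles in degrees, forces in N, time in s.
With the tool pointing down it reaches from about 0.35 to 0.9 m from the base axis. Payload 7.2 kg.
Tool frame: the origin (TCP) lies between the finger pads; the fingertips stand 19 mm ahead of it and the grasp point (between the pads) is the TCP; y points along the fingers, x is the direction in which the jaws open and shut, and the axes are right-handed (so a half turn about y gives the same grasp; the last joint's range is limited). The gripper opens to 88 mm and grips with 3 to 60 N. Pads are 20 mm wide; open, the fingers measure 115 mm over their backs; the gripper's body (75 mm by 178 mm) begins 61 mm behind the grasp point.
Start: joints at [69.488, 23.554, -0.728, 91.456, 0.321, 64.991, -4.71], TCP at [0.179, -0.599, 0.242] pointing down, gripper open.
Joint ranges: [-169.25, 169.25], [-16.82, 113.86], [-84.01, 82.57], [7.8, 145.47], [-59.2, 239.2], [7.22, 106.19], [-163.78, 163.78]. Speed limits (degrees/s): [136.94, 136.94, 172.46, 172.46, 180, 180, 180].

INTERFACE

Orientations are given as [roll, pitch, yaw] about the fixed x, y, z axes, in that order (R = Rz(yaw) Ry(pitch) Rx(roll)).
In Python, from station import * gives the robot as it stands.
- The arm moves only by the shell command python3 -m inch 'ROWS' [OPENING] [FORCE]. ROWS is a JSON object of lists of equal length, an entry for each row: "translation": the shift along the world's x, y, z in m, a list of three; "turn": the turn about the world's z in rad. In form: {"translation": [[tx, ty, tz], ...], "turn": [turn, ...]}. A call has 1 to 20 rows; each row shifts and turns the pose as measured when the row begins; what a row does not reach is not made up. A row lasts 1/12 s, in which the tool goes at most 41.7 mm and 7.16 degrees, less where a joint would pass 70% of its speed; a pose out of reach is approached as far as the arm can. A call with a gripper value outside its range is refused whole. OPENING is the opening, from 0 (shut) to 1 (fully open), set as the call begins (- or left out, the last holds). The fingers move at their own pace and stop on an object; FORCE is the grip in N (left out, the last holds). Time passes only in rows, so rows that do not move let the fingers close. It gives the time, the measured TCP pose, the force and the opening at its end, in the units of the state.
- get_obs(): the state, without advancing time (a new reading comes with each control period).
- camera(name): name is "scene" or "top" or "wrist"; returns the picture (400x640x3 uint8, red, green, blue); there is no depth.
- calibration(name): a dict with "K" (3x3 intrinsics, pixels), "R" (3x3) and "t" (3): a world point X has camera coordinates R X + t. Camera axes: x right, y down, z forward; pixel columns grow to the right and rows downward; lengths in m; the calibration is good to about 2 mm. A picture is of the moment at which its call begins: read the wrist's pose just before it. calibration takes no time and is no camera call; for the wrist camera it gives the pose at the moment of the call.
- hand_in(): hands the job in, once; it reports no verdict.
Trained networks look in the newest picture that a camera, given by its name, has taken for a name from the list of things; names that differ only in an ending like _2 or _b are one class to them, and where a whole thing is asked for, a point or a joint stands for the part that bears it (a point fixed in the world has none). Each returns a list of dicts, best first, with "score" (0 to 1); they miss things now and then, are a little off and sometimes report something else, mostly with a low value. They report only what shows in the picture. A call takes as long as a camera call. They do not tell look-alikes from the thing itself.
- recognise(thing, camera): "box" ([left, top, right, bottom] in pixels, round what is visible of it).
- trace(thing, camera): "region" (400x640 bool, what is visible of it) and "box" ([left, top, right, bottom] in pixels, round what is visible of it).
The state is a dict: "t": time; "q": joint angles; "joint_velocities": joint speeds; "tau": joint torques, N m; "ee_pos": TCP position; "tcp_rot": TCP orientation; "wrist_force": force on the tool from outside, world axes, zero at the start; "torque": the same for the moment, N m; "finger_gap": opening from 0.0 (shut) to 1.0 (fully open).
Only numpy, scipy, OpenCV 4.12 (cv2) and the standard library are available. Lean on these libraries where they do the work, as an engineer would, in place of code of your own. Each camera call takes 0.05 s, during which the arm holds its last target.

TASK

Two of the six pockets in the wooden carrier are empty: with the carrier standing on the bench, put a spare aluminium spacer tube into each empty pocket, fully down, leaving the tubes that are already in place and everything else on the bench where they are. Then lift the full carrier by its grip bar at least 10 cm clear of the bench, keeping it level all the way, and finish while still holding it there, steady and level, with nothing else carrying it.

Things in the scene. Friction and masses are not known exactly. Their poses are not given: they have to be found in the camera images.
- carrier_grip (a point): Centre of the carrier's grip bar: a wooden bar 16 mm thick (x), 46 mm long (y), 24 mm high, on two thin steel posts over the carrier's middle. This point lies 83 mm above the carrier's underside, the bar's top 95 mm. z up, y along the row of pockets, x across it. Fully loaded, the carrier balances about this point.
- carrier: Tube carrier: loose light-wood block 62 mm (x) by 308 mm (y) by 38 mm high, about 0.35 kg empty, standing on the bench, six blind round pockets in one row along its y, three on each side of the grip bar. Origin: centre of its underside.
- seat0 (a point): Pocket 0 of the carrier, 132 mm from its middle towards its -y: where the centre (half-way up) of a tube seated in it lies, 43 mm above the carrier's underside. Pocket 31 mm diameter with a 2 mm chamfer at its mouth, 30 mm deep, 8 mm floor, its mouth 5 mm below this point. At the start four of the six pockets hold a tube, two are empty.
- seat1 (a point): Pocket 1 of the carrier, 92 mm from its middle towards its -y: where the centre (half-way up) of a tube seated in it lies, 43 mm above the carrier's underside. Pocket 31 mm diameter with a 2 mm chamfer at its mouth, 30 mm deep, 8 mm floor, its mouth 5 mm below this point. At the start four of the six pockets hold a tube, two are empty.
- seat2 (a point): Pocket 2 of the carrier, 52 mm from its middle towards its -y: where the centre (half-way up) of a tube seated in it lies, 43 mm above the carrier's underside. Pocket 31 mm diameter with a 2 mm chamfer at its mouth, 30 mm deep, 8 mm floor, its mouth 5 mm below this point. At the start four of the six pockets hold a tube, two are empty.
- seat3 (a point): Pocket 3 of the carrier, 52 mm from its middle towards its +y: where the centre (half-way up) of a tube seated in it lies, 43 mm above the carrier's underside. Pocket 31 mm diameter with a 2 mm chamfer at its mouth, 30 mm deep, 8 mm floor, its mouth 5 mm below this point. At the start four of the six pockets hold a tube, two are empty.
- seat4 (a point): Pocket 4 of the carrier, 92 mm from its middle towards its +y: where the centre (half-way up) of a tube seated in it lies, 43 mm above the carrier's underside. Pocket 31 mm diameter with a 2 mm chamfer at its mouth, 30 mm deep, 8 mm floor, its mouth 5 mm below this point. At the start four of the six pockets hold a tube, two are empty.
- seat5 (a point): Pocket 5 of the carrier, 132 mm from its middle towards its +y: where the centre (half-way up) of a tube seated in it lies, 43 mm above the carrier's underside. Pocket 31 mm diameter with a 2 mm chamfer at its mouth, 30 mm deep, 8 mm floor, its mouth 5 mm below this point. At the start four of the six pockets hold a tube, two are empty.
- tube0_mid (a point): A tube already standing in one of the pockets: plain aluminium spacer tube, 26 mm diameter, 70 mm high, about 60 g, foot slightly chamfered; all six are alike. This point is its centre, half-way up (35 mm above its foot). Seated in a pocket it stands out 40 mm above the block.
- tube1_mid (a point): A tube already standing in one of the pockets: plain aluminium spacer tube, 26 mm diameter, 70 mm high, about 60 g, foot slightly chamfered; all six are alike. This point is its centre, half-way up (35 mm above its foot). Seated in a pocket it stands out 40 mm above the block.
- tube2_mid (a point): A tube already standing in one of the pockets: plain aluminium spacer tube, 26 mm diameter, 70 mm high, about 60 g, foot slightly chamfered; all six are alike. This point is its centre, half-way up (35 mm above its foot). Seated in a pocket it stands out 40 mm above the block.
- tube3_mid (a point): A tube already standing in one of the pockets: plain aluminium spacer tube, 26 mm diameter, 70 mm high, about 60 g, foot slightly chamfered; all six are alike. This point is its centre, half-way up (35 mm above its foot). Seated in a pocket it stands out 40 mm above the block.
- spare0_mid (a point): A spare tube standing upright on the bench beyond the carrier: plain aluminium spacer tube, 26 mm diameter, 70 mm high, about 60 g, foot slightly chamfered; all six are alike. This point is its centre, half-way up (35 mm above its foot). Seated in a pocket it stands out 40 mm above the block.
- spare1_mid (a point): A spare tube standing upright on the bench beyond the carrier: plain aluminium spacer tube, 26 mm diameter, 70 mm high, about 60 g, foot slightly chamfered; all six are alike. This point is its centre, half-way up (35 mm above its foot). Seated in a pocket it stands out 40 mm above the block.
- drift: Bystander in the row of spares: stepped steel press drift, 46 mm diameter foot, 30 mm neck, 60 mm high; origin under its centre.
- hub: Bystander in the row of spares: small flanged aluminium hub, 62 mm diameter at the foot, 55 mm high; origin under its centre.
- bearing: Bystander: flat steel bearing ring, 52 mm diameter, 15 mm high; origin under its centre.
- wrench: Bystander: wrench lying on the left side of the bench.
- hammer: Bystander: hammer lying on the right side of the bench.
- oil: Bystander: grey bottle, 60 mm diameter, 160 mm high, on the right side of the bench; origin under its centre.
Mind the look-alikes: they are no part of the job. Leave any green or purple look-alike of the part that bears tube0_mid alone.

How it is judged (in metres and radians):
On the way:
1. all six pockets hold a fully seated tube, let go, with the carrier still on the bench (distance between any of tube0_mid, tube1_mid, tube2_mid, tube3_mid, spare0_mid, spare1_mid and seat0 below 0.007 m and distance between any of tube0_mid, tube1_mid, tube2_mid, tube3_mid, spare0_mid, spare1_mid and seat1 below 0.007 m and distance between any of tube0_mid, tube1_mid, tube2_mid, tube3_mid, spare0_mid, spare1_mid and seat2 below 0.007 m and distance between any of tube0_mid, tube1_mid, tube2_mid, tube3_mid, spare0_mid, spare1_mid and seat3 below 0.007 m and distance between any of tube0_mid, tube1_mid, tube2_mid, tube3_mid, spare0_mid, spare1_mid and seat4 below 0.007 m and distance between any of tube0_mid, tube1_mid, tube2_mid, tube3_mid, spare0_mid, spare1_mid and seat5 below 0.007 m and height (world z) of carrier_grip below 0.095 m and contact force between the fingers and spare0 below 0.3 N and contact force between the fingers and spare1 below 0.3 N), for 0.3 s.
At the end, for the whole second after the job is handed in: Fingers hold the carrier (over 3 N), underside at least 90 mm above the bench, within 0.14 rad of level, slower than 0.03 m/s and 0.15 rad/s; each pocket has a tube centred within 7 mm of its seat; no bystander carries it or has moved 40 mm (distance between any of tube0_mid, tube1_mid, tube2_mid, tube3_mid, spare0_mid, spare1_mid and seat0 below 0.007 m and distance between any of tube0_mid, tube1_mid, tube2_mid, tube3_mid, spare0_mid, spare1_mid and seat1 below 0.007 m and distance between any of tube0_mid, tube1_mid, tube2_mid, tube3_mid, spare0_mid, spare1_mid and seat2 below 0.007 m and distance between any of tube0_mid, tube1_mid, tube2_mid, tube3_mid, spare0_mid, spare1_mid and seat3 below 0.007 m and distance between any of tube0_mid, tube1_mid, tube2_mid, tube3_mid, spare0_mid, spare1_mid and seat4 below 0.007 m and distance between any of tube0_mid, tube1_mid, tube2_mid, tube3_mid, spare0_mid, spare1_mid and seat5 below 0.007 m and angle between carrier_grip's own z axis and vertical below 0.14 rad and height (world z) of carrier_grip above 0.173 m and linear speed of carrier below 0.03 m/s and angular speed of carrier below 0.15 rad/s and contact force between the fingers and carrier above 3 N and contact force between carrier and drift below 0.3 N and contact force between carrier and hub below 0.3 N and contact force between carrier and bearing below 0.3 N and contact force between carrier and wrench below 0.3 N and contact force between carrier and hammer below 0.3 N and contact force between carrier and oil below 0.3 N and distance of each of drift, hub, bearing, wrench, hammer, oil from where it was at the start of the episode below 0.04 m); the arm keeps its last pose, push and grip.
It fails at once if a bystander is moved by 40 mm or more (distance of any of drift, hub, bearing, wrench, hammer, oil from where it was at the start of the episode above 0.04 m).
It fails at once if a tube that was already in a pocket is taken out (not (distance between tube0_mid and seat0 below 0.03 m or distance between tube0_mid and seat1 below 0.03 m or distance between tube0_mid and seat2 below 0.03 m or distance between tube0_mid and seat3 below 0.03 m or distance between tube0_mid and seat4 below 0.03 m or distance between tube0_mid and seat5 below 0.03 m) or not (distance between tube1_mid and seat0 below 0.03 m or distance between tube1_mid and seat1 below 0.03 m or distance between tube1_mid and seat2 below 0.03 m or distance between tube1_mid and seat3 below 0.03 m or distance between tube1_mid and seat4 below 0.03 m or distance between tube1_mid and seat5 below 0.03 m) or not (distance between tube2_mid and seat0 below 0.03 m or distance between tube2_mid and seat1 below 0.03 m or distance between tube2_mid and seat2 below 0.03 m or distance between tube2_mid and seat3 below 0.03 m or distance between tube2_mid and seat4 below 0.03 m or distance between tube2_mid and seat5 below 0.03 m) or not (distance between tube3_mid and seat0 below 0.03 m or distance between tube3_mid and seat1 below 0.03 m or distance between tube3_mid and seat2 below 0.03 m or distance between tube3_mid and seat3 below 0.03 m or distance between tube3_mid and seat4 below 0.03 m or distance between tube3_mid and seat5 below 0.03 m)).
It fails at once if the carrier is tipped by more than 0.3 rad (17 degrees) (angle between carrier_grip's own z axis and vertical above 0.3 rad).
It also fails if it takes over 72 s, if anything falls off the work surface, if the arm or the gripper's body presses on something with over 40 N, if the wrist force passes 120 N, or if a joint passes its speed limit or range.

## Working session

There is one attempt and no reset: what is moved stays moved. The work goes in short steps, Python scripts to look and compute and a shell command to move; the robot and the scene stay as the last step left them, time stands still between calls to the robot, and variables do not carry over. Pictures are saved under pics/ and viewed, and the job is handed in when it is done.

```bash
mkdir -p pics; ls
python3 - <<'E'
from station import *
import cv2
print(get_obs())
for n in ("scene","top"):
    im=camera(n); cv2.imwrite(f"pics/{n}0.png",im[:,:,::-1]); c=calibration(n); print(n,c)
E
```

```text
pics
{'t': 0.0, 'q': array([69.48826435, 23.59955808, -0.72951929, 91.50260833,  0.32120905,
       64.99252113, -4.71137121]), 'joint_velocities': array([ 0.02358579, -0.04780688,  0.1062566 ,  0.05547715,  0.06382478,
       -0.09479652, -0.02464356]), 'tau': array([ 6.62164675e-04, -5.87956631e+01,  6.42114412e-01, -2.91071606e+01,
       -5.38174447e-02,  1.85026653e-02,  2.02334109e-04]), 'ee_pos': array([ 0.17843279, -0.59848842,  0.24082425]), 'tcp_rot': array([-90.00643846,   0.0924185 , -73.39486901]), 'wrist_force': array([0.96934143, 0.72642264, 0.43194891]), 'torque': array([ 0.02956872, -0.0165773 ,  0.00355459]), 'finger_gap': 0.9998532898396161}
scene {'K': array([[389.59555347,   0.        , 320.86080926],
       [  0.        , 389.59555347, 202.2048554 ],
       [  0.        ,   0.        ,   1.        ]]), 'R': array([[-0.70805228,  0.70610825,  0.00854977],
       [ 0.39685746,  0.40790628, -0.82226311],
       [-0.58409427, -0.57881223, -0.5690433 ]]), 't': array([ 0.40231514, -0.12170318,  1.42497121])}
top {'K': array([[518.83207871,   0.        , 322.61093565],
       [  0.        , 518.83207871, 198.88771208],
       [  0.        ,   0.        ,   1.        ]]), 'R': array([[ 0.01722004, -0.99985032, -0.0016743 ],
       [-0.98257884, -0.01661262, -0.18510226],
       [ 0.18504674,  0.0048326 , -0.98271784]]), 't': array([-0.01697256,  0.53339308,  1.70910486])}
```

View pics/scene0.png

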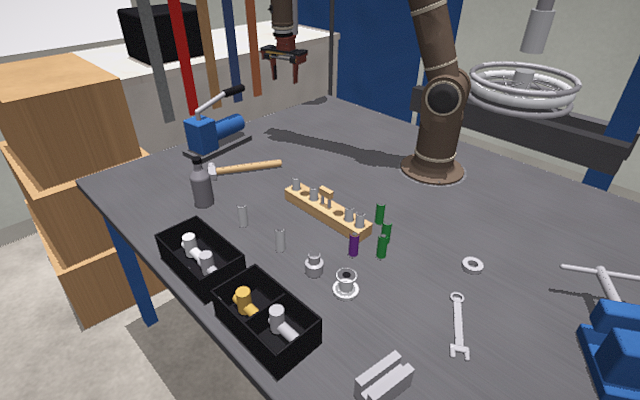

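View pics/top0.png

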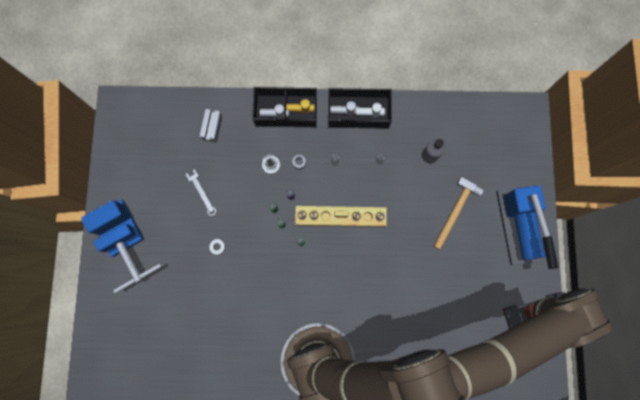

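```bash
cat > h.py <<'E'
from station import *
import numpy as np, cv2
def ray(name,u,v,z,c=None):
    c=c or calibration(name); K,R,t=c["K"],c["R"],c["t"]
    d=R.T@np.linalg.solve(K,[u,v,1.]); o=-R.T@t
    return o+d*(z-o[2])/d[2]
def proj(name,X,c=None):
    c=c or calibration(name); p=c["K"]@(c["R"]@np.asarray(X,float)+c["t"]); return p[:2]/p[2]
E
python3 - <<'E'
from h import *
a=cv2.imread("pics/top0.png")[140:260,260:400]
b=cv2.imread("pics/scene0.png")[170:300,220:420]
cv2.imwrite("pics/z.png",np.vstack([cv2.resize(a[:60+0+40],(700,500),interpolation=cv2.INTER_CUBIC)]))
cv2.imwrite("pics/z2.png",cv2.resize(b,(800,520),interpolation=cv2.INTER_CUBIC))
print(ray("top",302,215,.078),ray("top",381,216,.078),ray("top",341,215,.095), ray("top",335,160,.07),ray("top",380,160,.07))
for n in ("carrier","spare0_mid","drift","hub","oil","hammer"):
    print(n,[(round(r["score"],2),np.round(r["box"],1)) for r in recognise(n,"top")][:9])
E
```

```text
[0.47278351 0.0593842  0.078     ] [ 0.47387168 -0.20244698  0.078     ] [ 0.47230816 -0.06936187  0.095     ] [ 0.66496468 -0.04774762  0.07      ] [ 0.66752915 -0.20061943  0.07      ]
carrier [(0.6, array([294.2, 203.6, 383.5, 225.7])), (0.32, array([210.9, 237.6, 225.4, 253.4]))]
spare0_mid [(0.39, array([371.6, 155.4, 384.6, 164.2]))]
drift [(0.59, array([292.7, 156. , 305.3, 171.5]))]
hub [(0.77, array([264.3, 157.9, 279.5, 172.8])), (0.45, array([295.9, 204.6, 383.1, 224.4]))]
oil [(0.62, array([422.7, 138.3, 441.2, 162.9])), (0.54, array([185.9, 169.1, 212.5, 212.9]))]
hammer [(0.57, array([435.3, 177.1, 482. , 248.9]))]
```

View pics/z.png

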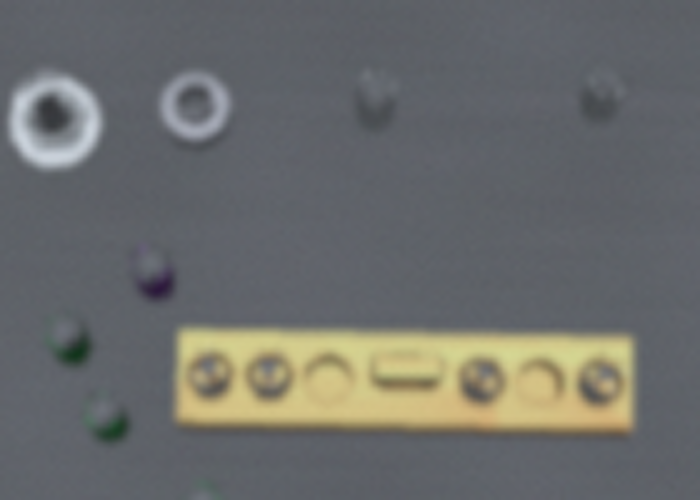

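View pics/z2.png

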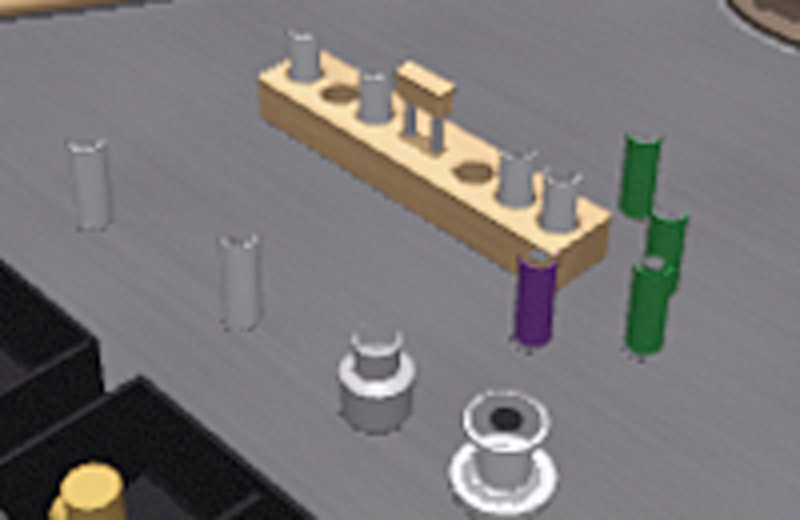

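```bash
python3 -m inch '{"translation":[[0.02,0.03,0.015],[0.02,0.03,0.015],[0.02,0.03,0.015],[0.025,0.03,0.01],[0.025,0.03,0.01],[0.025,0.03,0.01],[0.025,0.03,0.01],[0.025,0.03,0.01],[0.025,0.03,0.01],[0.025,0.03,0],[0.025,0.03,0],[0.025,0.03,0],[0.025,0.03,0],[0.025,0.03,0],[0.025,0.03,0]],"turn":[0.085,0.085,0.085,0.085,0.085,0.085,0.085,0.085,0.085,0.085,0.085,0.085,0.085,0.085,0.085]}' 1 15
python3 - <<'E'
from h import *
o=get_obs();print(o["t"],o["ee_pos"],o["tcp_rot"],o["q"])
c=calibration("wrist");print(-c["R"].T@c["t"],c["R"])
cv2.imwrite("pics/w1.png",camera("wrist")[:,:,::-1])
E
```

```text
t: 1.65
ee_pos: [0.5402, -0.1333, 0.353]
tcp_rot: [-90.7, -0.4, 1.9]
wrist_force: [0.7, -1.7, 0.0]
finger_gap: 1.001
1.65 [ 0.54020354 -0.13334951  0.3529962 ] [-90.67961154  -0.39093159   1.90523416] [ 33.15855525  14.85961353 -30.76384911  90.59265788   8.42197485
  76.25318853   3.19434797]
[ 0.53716969 -0.06378825  0.49511533] [[ 0.99943097  0.03284798  0.00766483]
 [ 0.02967442 -0.96428669  0.26319311]
 [ 0.01603645 -0.2628159  -0.96471272]]
```

View pics/w1.png

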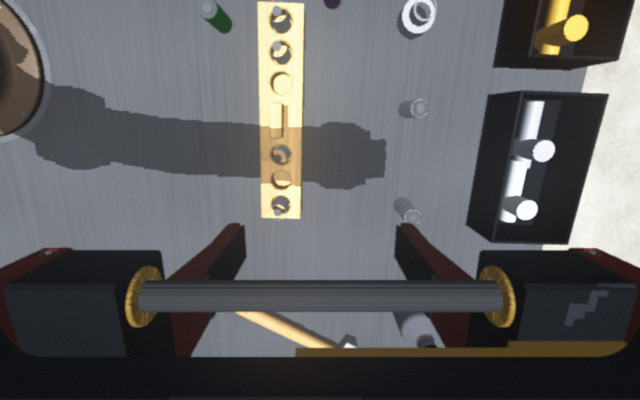

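Run:
```python
from h import *
c=calibration("wrist")
im=cv2.imread("pics/w1.png")
hsv=cv2.cvtColor(im,cv2.COLOR_BGR2HSV)
m=((hsv[...,1]>60)&(hsv[...,0]>10)&(hsv[...,0]<32)).astype(np.uint8); m[230:]=0; m[:,:240]=0;m[:,330:]=0
m=cv2.morphologyEx(m,cv2.MORPH_OPEN,np.ones((3,3)))
r=cv2.minAreaRect(cv2.findNonZero(m)); print(r)
for p in cv2.boxPoints(r): print(p,ray("wrist",*p,.038,c),ray("wrist",*p,.0,c))
big=np.hstack([cv2.resize(im[0:230,250:320],None,fx=3,fy=2.6,interpolation=3),cv2.resize(im[80:230,380:450],None,fx=4,fy=4,interpolation=3)[:598]])
cv2.imwrite("pics/w1z.png",big)
```

```text
((281.7805480957031, 109.32666015625), (215.05197143554688, 45.861572265625), 89.51030731201172)
[257.9316      2.0005875] [0.45324633 0.09157805 0.038     ] [4.46063266e-01 1.03857992e-01 5.55111512e-17]
[303.79153     1.6086197] [0.51523953 0.09525133 0.038     ] [5.13207820e-01 1.07836508e-01 5.55111512e-17]
[305.6295  216.65274] [ 0.52870043 -0.21167553  0.038     ] [ 0.52778726 -0.22459461  0.        ]
[259.76956 217.04471] [ 0.4544646  -0.21566316  0.038     ] [ 0.44738277 -0.22891359  0.        ]
```

View pics/w1z.png

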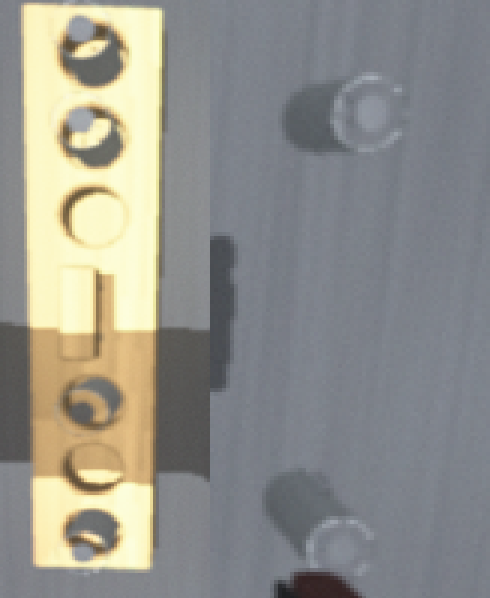

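Run:
```python
from h import *
c=calibration("wrist")
P=np.array([ray("wrist",u,v,.038,c)[:2] for u,v in [(257.3,1.9),(304.3,3.1),(300.3,219.2),(261,218)]])
print(P,P.mean(0),[np.linalg.norm(P[i]-P[(i+1)%4]) for i in range(4)])
d=(P[0]+P[1]-P[2]-P[3]);print("yaw of row from +y",np.degrees(np.arctan2(-d[0],d[1])))
a=ray("wrist",281.3,83.5,.038,c);b=ray("wrist",281.7,179.6,.038,c);print("pockets",a,b,b-a)
s=[ray("wrist",419.5,108,.07,c),ray("wrist",412.5,216.75,.07,c)];print("spares",s)
for x in s: print(proj("top",x))
d=d/np.linalg.norm(d)
for k in (52,-92): print(k,P.mean(0)+d*k/1e3, proj("top",[*(P.mean(0)+d*k/1e3),.038]))
```

```text
[[ 0.45239428  0.09165405]
 [ 0.51598939  0.0935064 ]
 [ 0.52019642 -0.21642695]
 [ 0.45644875 -0.21721032]] [ 0.48625721 -0.0621192 ] [np.float64(0.06362207786469595), np.float64(0.3099619014770858), np.float64(0.06375247943647955), np.float64(0.30889098490292194)]
yaw of row from +y 0.7649043365453315
pockets [ 0.48633269 -0.01054777  0.038     ] [ 0.48902105 -0.15213727  0.038     ] [ 0.00268837 -0.1415895   0.        ]
spares [array([ 0.68057638, -0.03608894,  0.07      ]), array([ 0.69128791, -0.19372082,  0.07      ])]
[331.63378447 155.50150418]
[377.95131338 153.21040099]
52 [ 0.48556302 -0.01012384] [323.03728282 213.44435051]
-92 [ 0.48748538 -0.15411101] [365.45737394 213.59537832]
```

Run:
```python
from h import *
o=get_obs();print(o["t"],o["ee_pos"],o["tcp_rot"],o["joint_velocities"].max())
c=calibration("wrist");np.savez("pics/w2.npz",**c)
cv2.imwrite("pics/w2.png",camera("wrist")[:,:,::-1]);print(np.abs(calibration("wrist")["t"]-c["t"]))
im=cv2.imread("pics/w2.png")
big=np.hstack([cv2.resize(im[0:230,250:320],None,fx=3,fy=2.6,interpolation=3),cv2.resize(im[80:230,380:450],None,fx=4,fy=4,interpolation=3)[:598]])
cv2.imwrite("pics/w2z.png",big)
t=camera("top");cv2.imwrite("pics/t2z.png",cv2.resize(t[140:240,260:400,::-1],None,fx=5,fy=5,interpolation=3))
```

```text
1.7 [ 0.54416258 -0.12505753  0.35288241] [-90.40696643  -0.55361613   2.7825772 ] 3.8535051902511666
[0.00162894 0.00026201 0.00062296]
```

View pics/w2z.png

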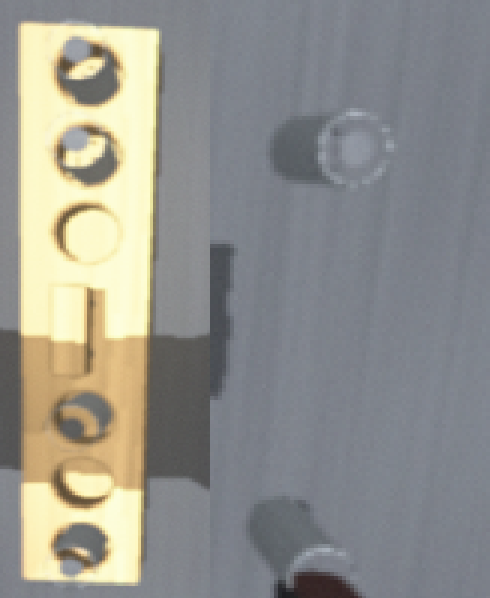

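View pics/t2z.png

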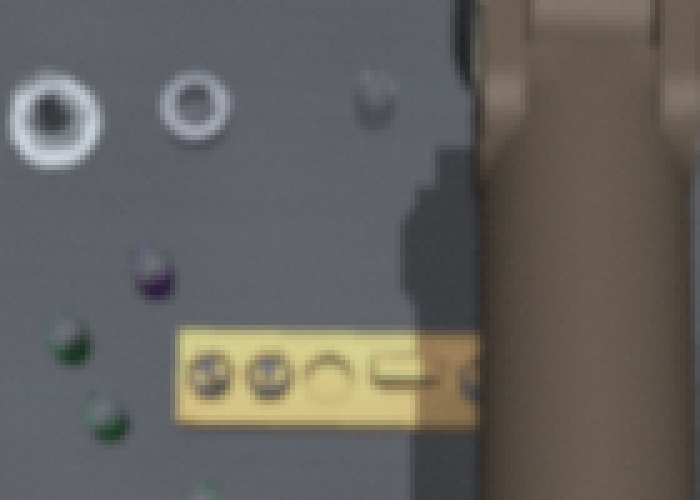

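```bash
cat > m.py <<'E'
from h import *
c=dict(np.load("pics/w2.npz"))
f=lambda u,v:(250+u/3,v/2.6)
P=np.array([ray("wrist",*f(u,v),.038,c)[:2] for u,v in [(19,23),(160,28),(139,583),(22,580)]])
print(P,P.mean(0),[np.linalg.norm(P[i]-P[(i+1)%4]) for i in range(4)])
d=(P[0]+P[1]-P[2]-P[3]);print("yaw of row from +y",np.degrees(np.arctan2(-d[0],d[1])))
a=ray("wrist",*f(87,233),.038,c);b=ray("wrist",*f(82,482),.038,c);print("pockets",a,b)
s=ray("wrist",380+(354-210)/4,80+148/4,.07,c);print("spare",s,proj("top",s))
d=d/np.linalg.norm(d)
for k in (52,-92): print(k,P.mean(0)+d*k/1e3, proj("top",[*(P.mean(0)+d*k/1e3),.038]))
E
python3 m.py; python3 -c "
from h import *
print(get_obs()['ee_pos'],get_obs()['joint_velocities'])
f=lambda u,v:(260+u/5,140+v/5)
for n,u,v,z in [('spA',375,80,.07),('spB',602,83,.07),('p52',328,380,.038),('p92',541,381,.038)]: print(n,ray('top',*f(u,v),z))
"
```

```text
[[ 0.45103018  0.08324963]
 [ 0.51499041  0.08421774]
 [ 0.51399304 -0.2253961 ]
 [ 0.45046217 -0.22621816]] [ 0.48261895 -0.07103672] [np.float64(0.06396756040429534), np.float64(0.30961544493381365), np.float64(0.06353619188802663), np.float64(0.30946830667309266)]
yaw of row from +y -0.14487547440723406
pockets [ 0.48312052 -0.01905745  0.038     ] [ 0.48229016 -0.16175121  0.038     ]
spare [ 0.6773229  -0.04823481  0.07      ] [335.18966557 156.48406005]
52 [ 0.48275044 -0.01903689] [325.64875031 214.30685156]
-92 [ 0.48238632 -0.16303643] [368.08589554 215.12409646]
[ 0.54061967 -0.13156711  0.35233814] [ 2.94750677 -1.2356117   3.85084408  1.29424273  0.68457797  0.47647382
 -0.14922972]
spA [ 0.67901453 -0.04756776  0.07      ]
spB [ 0.67949311 -0.20201857  0.07      ]
p52 [ 0.47693661 -0.01896533  0.038     ]
p92 [ 0.47870122 -0.16342698  0.038     ]
```

```bash
python3 -m inch '{"translation":[[0.02,0.012,-0.02],[0.02,0.012,-0.02],[0.02,0.012,-0.02],[0.02,0.012,-0.02],[0.02,0.012,-0.02],[0.02,0.012,-0.02],[0.01,0.008,-0.01],[0,0,0],[0,0,0],[0,0,0],[0,0,0],[0,0,0]],"turn":[-0.02,-0.02,0,0,0,0,0,0,0,0,0,0]}'
python3 - <<'E'
from h import *
for i in range(2):
  o=get_obs();print(o["t"],o["ee_pos"],o["tcp_rot"])
  c=calibration("wrist")
  im=camera("wrist")[:,:,::-1]
np.savez("pics/w3.npz",**c)
cv2.imwrite("pics/w3.png",im)
E
```

```text
t: 2.8
ee_pos: [0.6697, -0.0689, 0.2204]
tcp_rot: [-91.4, -0.4, -2.2]
wrist_force: [-0.6, -0.1, 1.2]
finger_gap: 1.003
2.8 [ 0.66968458 -0.06892749  0.22043942] [-91.44503698  -0.41406566  -2.16052915]
2.85 [ 0.66985225 -0.06915238  0.22076525] [-91.45747657  -0.44857258  -2.17844358]
```

View pics/w3.png

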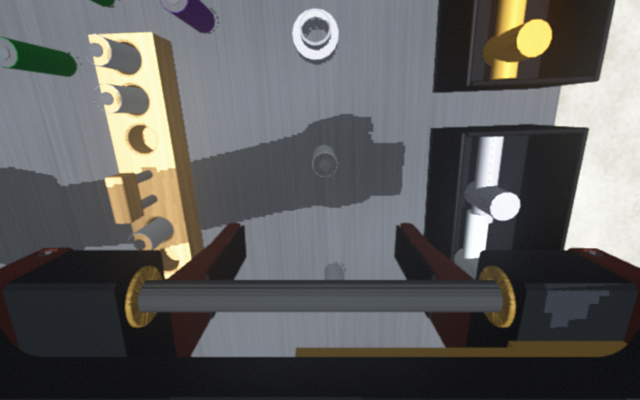

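Run:
```python
from h import *
im=cv2.imread("pics/w3.png")
cv2.imwrite("pics/w3z.png",cv2.resize(im[130:190,290:360],None,fx=8,fy=8,interpolation=3))
c=dict(np.load("pics/w3.npz"))
for p in [(.678,-.048),(.678,-.202)]:
  for z in (0,.07): print(p,z,proj("wrist",[*p,z],c))
```

```text
(0.678, -0.048) 0 [324.07872882 154.88067028]
(0.678, -0.048) 0.07 [325.63634713 164.64787558]
(0.678, -0.202) 0 [327.98598552 267.83406463]
(0.678, -0.202) 0.07 [330.12692523 298.91659399]
```

View pics/w3z.png

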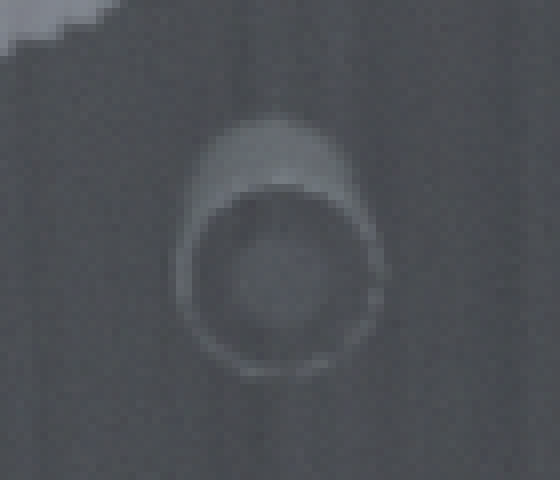

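```bash
python3 -m inch '{"translation":[[0.008,0.021,-0.02],[0,0,-0.03],[0,0,-0.03],[0,0,0],[0,0,0],[0,0,0],[0,0,0]],"turn":[0.038,0,0,0,0,0,0]}'
```

```text
t: 3.48
ee_pos: [0.6805, -0.0503, 0.1482]
tcp_rot: [-91.6, -1.2, -0.2]
wrist_force: [0.4, -0.3, 0.4]
finger_gap: 1.0
```

```bash
python3 -m inch '{"translation":[[-0.002,0.002,-0.03],[0,0,-0.03],[0,0,-0.02],[0,0,0],[0,0,0],[0,0,0],[0,0,0]],"turn":[0,0,0,0,0,0,0]}'
python3 - <<'E'
from h import *
cv2.imwrite("pics/w4.png",camera("wrist")[:,:,::-1])
o=get_obs();print(o["ee_pos"],o["tcp_rot"])
E
```

```text
t: 4.07
ee_pos: [0.6865, -0.0501, 0.0815]
tcp_rot: [-91.7, -2.4, -0.4]
wrist_force: [0.5, -0.1, -0.8]
finger_gap: 0.995
[ 0.68689196 -0.05009318  0.08192558] [-91.68634113  -2.43341698  -0.38698001]
```

View pics/w4.png

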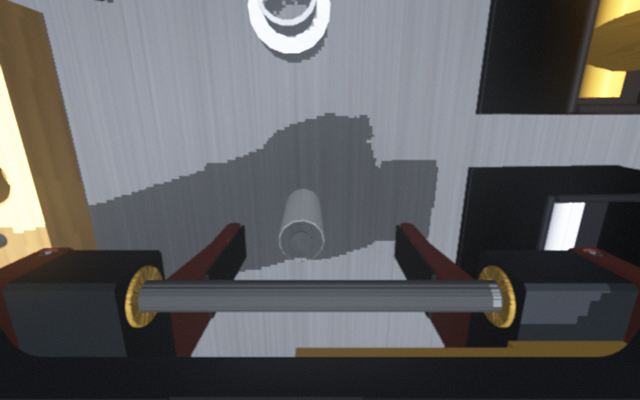

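```bash
python3 -m inch '{"translation":[[-0.005,0.001,-0.01],[-0.005,0.001,-0.01],[0,0,-0.005],[0,0,0],[0,0,0],[0,0,0]],"turn":[0.006,0,0,0,0,0]}'
```

```text
t: 4.62
ee_pos: [0.6767, -0.0479, 0.0574]
tcp_rot: [-91.7, -2.6, -0.0]
wrist_force: [-0.5, 0.1, -0.1]
finger_gap: 1.004
```

```bash
python3 -m inch '{"translation":[[0,0,0],[0,0,0],[0,0,0],[0,0,0],[0,0,0],[0,0,0],[0,0,0],[0,0,0]],"turn":[0,0,0,0,0,0,0,0]}' 0 15;  python3 -m inch '{"translation":[[0,0,0.01],[0,0,0.03],[0,0,0.03],[0,0,0.03],[0,0,0],[0,0,0],[0,0,0]],"turn":[0,0,0,0,0,0,0]}'
```

```text
t: 5.28
ee_pos: [0.6776, -0.0479, 0.0581]
tcp_rot: [-91.7, -2.7, -0.0]
wrist_force: [0.2, -0.3, -0.8]
finger_gap: 0.432
t: 5.87
ee_pos: [0.6763, -0.0474, 0.1651]
tcp_rot: [-91.7, -2.7, 0.0]
wrist_force: [-0.1, -0.3, -0.2]
finger_gap: 0.005
```

Run:
```python
from h import *
o=get_obs();print(o["ee_pos"],o["tcp_rot"])
cv2.imwrite("pics/w5.png",camera("wrist")[:,:,::-1])
```

```text
[ 0.67627331 -0.04739483  0.16511658] [-9.16709295e+01 -2.66792459e+00  2.90044582e-02]
```

View pics/w5.png

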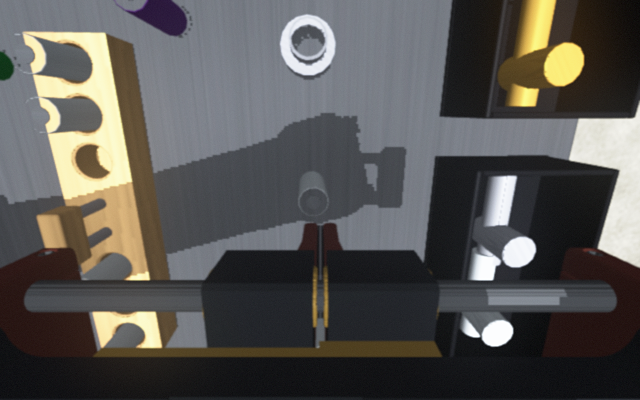

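```bash
python3 -m inch '{"translation":[[0,0,0],[0,0,0],[0,0,0],[0,0,0],[0,0,0],[0,0,0],[0,0,0],[0,0,0],[0,0,-0.015],[0,0,-0.015],[0,0,-0.015],[0,0,0],[0,0,0],[0,0,0]],"turn":[0,0,0,0,0,0,0,0,0,0,0,0,0,0]}' 0.75 20
```

```text
t: 7.08
ee_pos: [0.6743, -0.0474, 0.1143]
tcp_rot: [-91.6, -2.3, 0.0]
wrist_force: [-0.4, -0.1, 0.5]
finger_gap: 0.753
```

```bash
python3 -m inch '{"translation":[[0.002,0,-0.015],[0,0,-0.015],[0,0,-0.015],[0,0,-0.005],[0,0,0],[0,0,0],[0,0,0]],"turn":[0,0,0,0,0,0,0]}'
```

```text
t: 7.67
ee_pos: [0.6777, -0.0474, 0.0616]
tcp_rot: [-91.6, -2.5, 0.0]
wrist_force: [0.4, 0.0, -0.1]
finger_gap: 0.747
```

```bash
python3 -m inch '{"translation":[[0,0,-0.006],[0,0,0],[0,0,0]],"turn":[0,0,0]}';  python3 -m inch '{"translation":[[0,0,0],[0,0,0],[0,0,0],[0,0,0],[0,0,0],[0,0,0],[0,0,0],[0,0,0],[0,0,0],[0,0,0]],"turn":[0,0,0,0,0,0,0,0,0,0]}' 0 20
```

```text
t: 7.92
ee_pos: [0.6787, -0.0473, 0.0565]
tcp_rot: [-91.6, -2.6, 0.0]
wrist_force: [0.4, 0.1, 1.1]
finger_gap: 0.747
t: 8.75
ee_pos: [0.6789, -0.0474, 0.0581]
tcp_rot: [-91.7, -2.7, 0.0]
wrist_force: [-0.1, 0.6, 1.1]
finger_gap: 0.291
```

```bash
python3 -m inch '{"translation":[[0,0,0.01],[0,0,0.025],[0,0,0.03],[0,0,0.03],[0,0,0.02],[-0.01,0,0],[-0.02,0.004,0],[-0.025,0.004,0],[-0.025,0.004,0],[-0.025,0.004,0],[-0.025,0.004,0],[-0.025,0.004,0],[-0.02,0.004,0],[-0.01,0,0],[0,0,0],[0,0,0],[0,0,0],[0,0,0]],"turn":[0,0,0,0,0,0,0,0,0,0,0,0,0,0,0,0,0,0]}';  python3 - <<'E'
from h import *
for i in range(2):
  o=get_obs();print(o["t"],o["ee_pos"],o["tcp_rot"])
  c=calibration("wrist")
  im=camera("wrist")[:,:,::-1]
np.savez("pics/w6.npz",**c)
cv2.imwrite("pics/w6.png",im)
E
```

```text
t: 10.25
ee_pos: [0.4769, -0.0195, 0.1754]
tcp_rot: [-91.8, -2.4, -0.0]
wrist_force: [-0.5, -0.1, -1.0]
finger_gap: 0.296
10.25 [ 0.47686467 -0.01950167  0.1754206 ] [-9.17959915e+01 -2.44272913e+00 -2.94546758e-02]
10.3 [ 0.47699977 -0.01948218  0.17537704] [-9.17879652e+01 -2.44211101e+00 -3.21780582e-02]
```

View pics/w6.png

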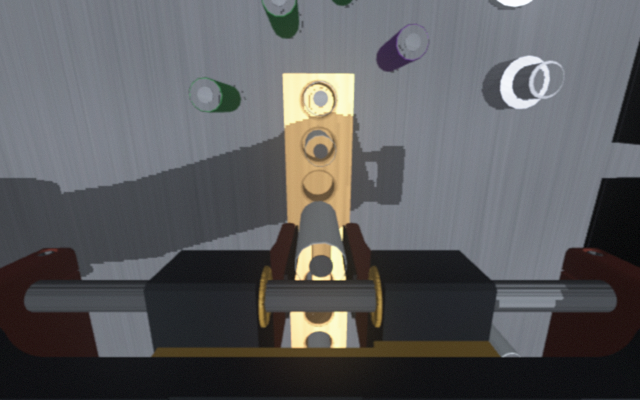

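Run:
```python
from h import *
c=dict(np.load("pics/w6.npz"))
im=cv2.imread("pics/w6.png")
cv2.imwrite("pics/w6z.png",cv2.resize(im[60:290,250:390],None,fx=4,fy=2.6,interpolation=3))
for u,v in [(284,73),(353,73),(318,183)]: print(ray("wrist",u,v,.038,c))
g=im[:,:,0].astype(int)
hsv=cv2.cvtColor(im,cv2.COLOR_BGR2HSV)
for v in (80,120,165,190):
  w=np.where(hsv[v,270:370,1]>80)[0]+270; print(v,w.min(),w.max(), ray("wrist",w.min(),v,.038,c)[:2],ray("wrist",w.max()+1,v,.038,c)[:2])
```

```text
[0.45227225 0.08390067 0.038     ]
[0.51238325 0.0841317  0.038     ]
[ 0.48146975 -0.01437589  0.038     ]
80 313 318 [0.47735564 0.07831175] [0.48261141 0.07832728]
120 302 352 [0.46713226 0.04444366] [0.5135997  0.04433481]
165 286 351 [0.45133141 0.00341016] [0.51391008 0.00286024]
190 286 350 [ 0.45052365 -0.02096678] [ 0.5136584  -0.02176322]
```

View pics/w6z.png

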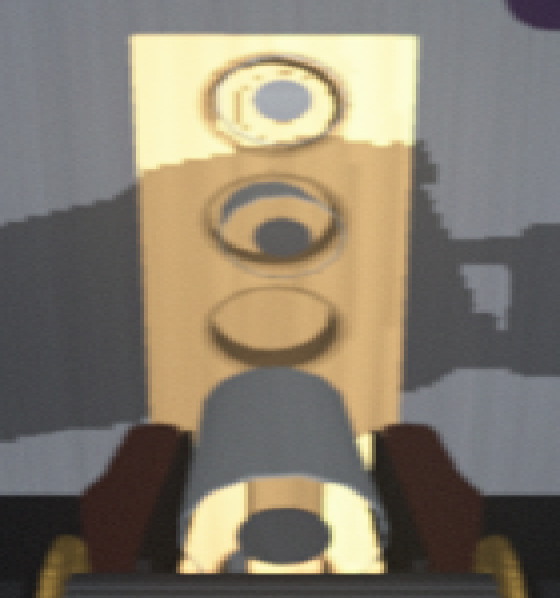

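```bash
python3 -m inch '{"translation":[[0.002,0.001,-0.015],[0,0,-0.015],[0,0,-0.015],[0,0,-0.015],[0,0,0],[0,0,0],[0,0,0],[0,0,0]],"turn":[0,0,0,0,0,0,0,0]}';  python3 - <<'E'
from h import *
for i in range(1):
  o=get_obs();print(o["t"],o["ee_pos"],o["tcp_rot"])
  c=calibration("wrist")
  im=camera("wrist")[:,:,::-1]
np.savez("pics/w7.npz",**c)
cv2.imwrite("pics/w7.png",im)
im=camera("scene")[:,:,::-1]
cv2.imwrite("pics/s7.png",cv2.resize(im[150:260,240:400],None,fx=5,fy=5,interpolation=3))
E
```

```text
t: 11.02
ee_pos: [0.4841, -0.0176, 0.1138]
tcp_rot: [-91.6, -2.6, -0.1]
wrist_force: [0.6, -0.1, -0.2]
finger_gap: 0.288
11.0167 [ 0.48409224 -0.01764672  0.11380444] [-9.16105902e+01 -2.60398515e+00 -8.73482601e-02]
```

View pics/w7.png

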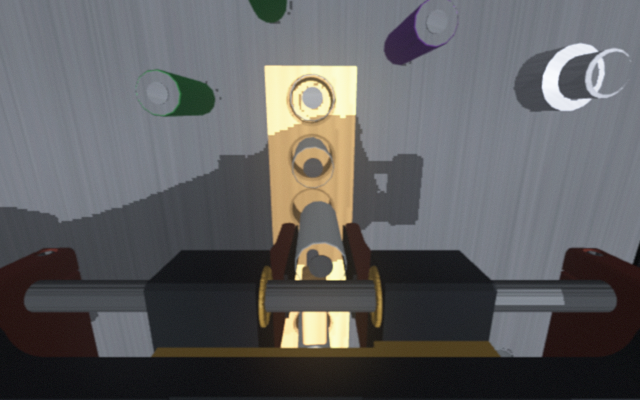

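View pics/s7.png

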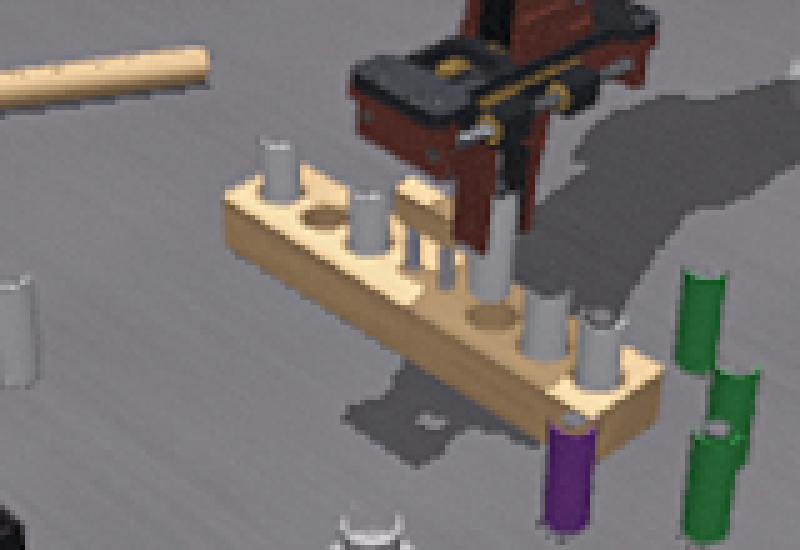

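Run:
```python
from h import *
for X in [(.4867,-.019,.0557),(.482,-.018,.0557),(.482,-.018,.038)]:
  u=proj("scene",X); print(X,(u-[240,150])*5)
c=dict(np.load("pics/w7.npz"))
im=cv2.imread("pics/w7.png"); hsv=cv2.cvtColor(im,cv2.COLOR_BGR2HSV)
for v in (75,130,170,190):
  w=np.where(hsv[v,250:370,1]>40)[0]+250; print(v,w.min(),w.max(), ray("wrist",w.min(),v,.038,c)[:2],ray("wrist",w.max()+1,v,.038,c)[:2])
cv2.imwrite("pics/w7z.png",cv2.resize(im[180:290,270:370],None,fx=6,fy=5,interpolation=3))
```

```text
(0.4867, -0.019, 0.0557) [482.16487125 292.15220875]
(0.482, -0.018, 0.0557) [489.01716321 289.56232042]
(0.482, -0.018, 0.038) [488.00321498 314.34833967]
75 264 356 [0.45037717 0.07786525] [0.51351087 0.07806267]
130 267 355 [0.45052611 0.041626  ] [0.51400534 0.04132979]
170 269 354 [0.45051144 0.01288245] [0.51419288 0.01219166]
190 270 353 [ 0.45050367 -0.00232749] [ 0.51390954 -0.00322269]
```

View pics/w7z.png

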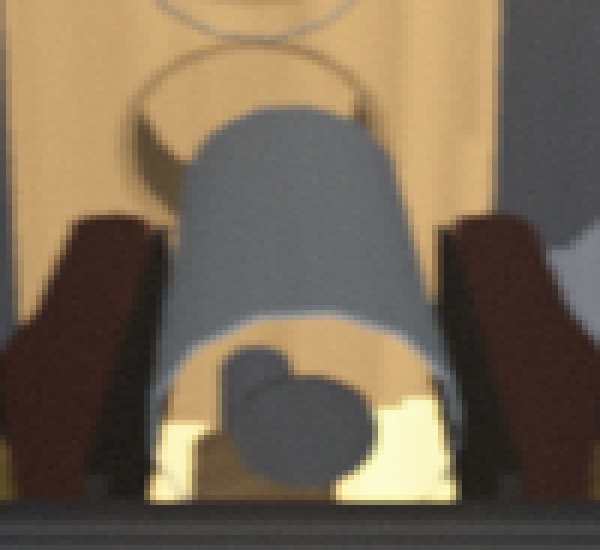

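```bash
python3 -m inch '{"translation":[[-0.005,0,-0.005],[-0.001,0,-0.01],[0,0,0],[0,0,0],[0,0,0]],"turn":[0,0,0,0,0]}'
```

```text
t: 11.53
ee_pos: [0.478, -0.0181, 0.0988]
tcp_rot: [-91.7, -2.8, -0.1]
wrist_force: [-0.3, -0.4, -1.2]
finger_gap: 0.29
```

Now foot ≈ (0.481,-0.019), 3 mm above the mouth. Descend.

```bash
python3 -m inch '{"translation":[[0,0,-0.006],[0,0,-0.006],[0,0,-0.004],[0,0,0],[0,0,0]],"turn":[0,0,0,0,0]}'
```

```text
t: 11.95
ee_pos: [0.4781, -0.018, 0.081]
tcp_rot: [-91.7, -2.8, -0.1]
wrist_force: [0.2, -1.2, -0.9]
finger_gap: 0.293
```

```bash
python3 -m inch '{"translation":[[0,0,-0.005],[0,0,-0.005],[0,0,-0.003],[0,0,0],[0,0,0]],"turn":[0,0,0,0,0]}'
```

```text
t: 12.37
ee_pos: [0.4782, -0.0179, 0.0664]
tcp_rot: [-91.6, -2.8, -0.1]
wrist_force: [0.0, 0.6, -0.2]
finger_gap: 0.29
```

```bash
python3 -m inch '{"translation":[[0,0,0],[0,0,0],[0,0,0],[0,0,0],[0,0,0],[0,0,0],[0,0,0]],"turn":[0,0,0,0,0,0,0]}' 0.7;python3 -m inch '{"translation":[[0,0,0.015],[0,0,0.03],[0,0,0.03],[0,0,0.03],[0,0,0],[0,0,0],[0,0,0]],"turn":[0,0,0,0,0,0,0]}';  python3 - <<'E'
from h import *
o=get_obs();print(o["t"],o["ee_pos"],o["tcp_rot"])
cv2.imwrite("pics/w8.png",camera("wrist")[:,:,::-1])
im=camera("scene")[:,:,::-1]
cv2.imwrite("pics/s8.png",cv2.resize(im[150:260,240:400],None,fx=5,fy=5,interpolation=3))
E
```

```text
t: 12.95
ee_pos: [0.4789, -0.0179, 0.0672]
tcp_rot: [-91.7, -2.9, -0.1]
wrist_force: [0.0, 0.0, -0.3]
finger_gap: 0.698
t: 13.53
ee_pos: [0.4773, -0.0174, 0.176]
tcp_rot: [-91.6, -2.7, -0.1]
wrist_force: [0.6, 0.6, 0.5]
finger_gap: 0.7
13.5333 [ 0.477296   -0.01740092  0.17604401] [-9.16155815e+01 -2.73418857e+00 -6.46827638e-02]
```

View pics/w8.png

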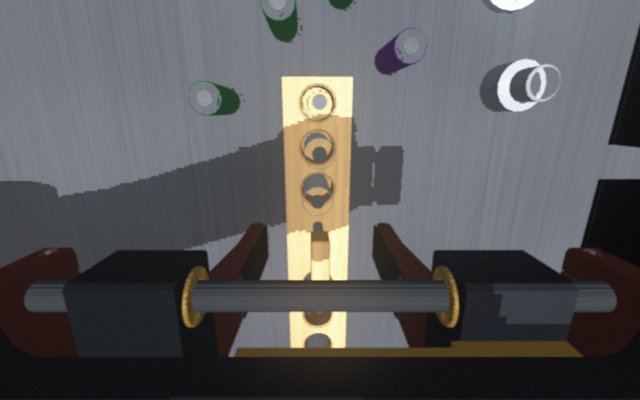

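View pics/s8.png

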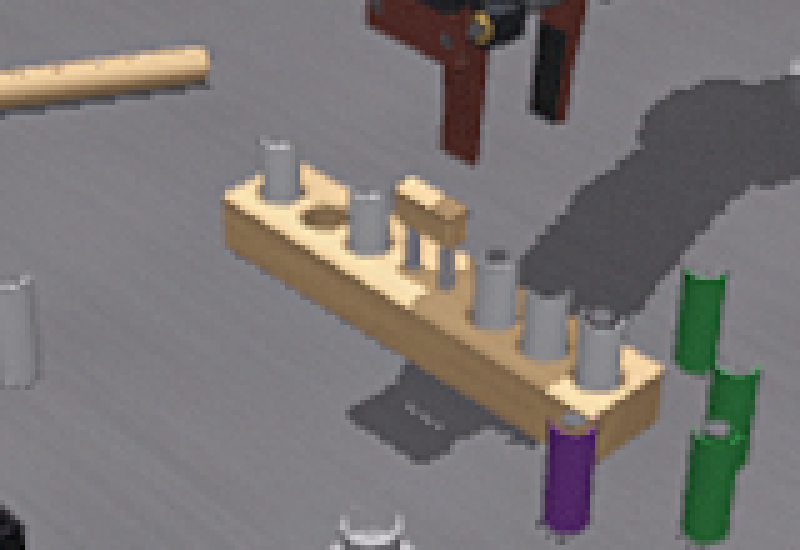

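```bash
python3 -m inch '{"translation":[[0.01,-0.01,0.005],[0.02,-0.019,0.005],[0.02,-0.019,0.005],[0.02,-0.019,0.005],[0.02,-0.019,0.005],[0.02,-0.019,0],[0.02,-0.019,0],[0.02,-0.019,0],[0.02,-0.019,0],[0.015,-0.015,0],[0.01,-0.01,0],[0,0,0],[0,0,0],[0,0,0],[0,0,0]],"turn":[0,0,0,0,0,0,0,0,0,0,0,0,0,0,0]}';  python3 - <<'E'
from h import *
print("oil",ray("top",437,145,.16))
for i in range(2):
  o=get_obs();print(o["t"],o["ee_pos"],o["tcp_rot"])
  c=calibration("wrist")
  im=camera("wrist")[:,:,::-1]
np.savez("pics/w9.npz",**c)
cv2.imwrite("pics/w9.png",im)
for p in [(.678,-.202)]:
  for z in (0,.07): print(p,z,proj("wrist",[*p,z],c))
E
```

```text
t: 14.88
ee_pos: [0.6688, -0.2103, 0.176]
tcp_rot: [-91.3, -0.6, 0.4]
wrist_force: [-0.2, -0.4, -1.2]
finger_gap: 0.703
oil [ 0.69652976 -0.3754666   0.16      ]
14.8833 [ 0.66882009 -0.21033408  0.17604979] [-91.28236348  -0.56356006   0.37005087]
14.9333 [ 0.66874929 -0.21012631  0.17616969] [-91.28018421  -0.56243141   0.38731427]
(0.678, -0.202) 0 [326.45753767 173.33536888]
(0.678, -0.202) 0.07 [329.03833148 189.21252906]
```

View pics/w9.png

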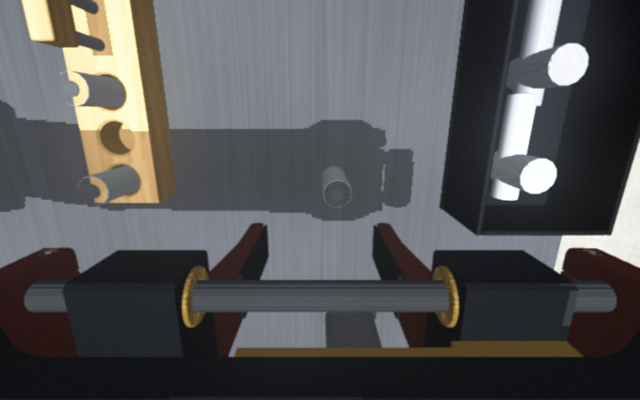

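Run:
```python
from h import *
c=dict(np.load("pics/w9.npz")); im=cv2.imread("pics/w9.png")
cv2.imwrite("pics/w9z.png",cv2.resize(im[155:215,310:370],None,fx=8,fy=8,interpolation=3))
print(ray("wrist",338,191,.07,c))
```

```text
[ 0.68576031 -0.20356265  0.07      ]
```

View pics/w9z.png

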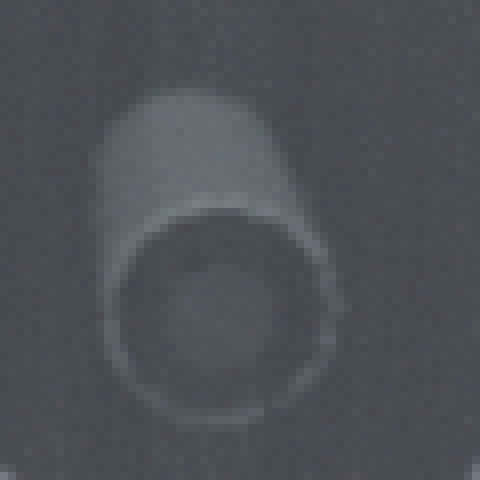

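```bash
python3 - <<'E'
from h import *
c=dict(np.load("pics/w9.npz"))
print(ray("wrist",338,193.7,.07,c),ray("wrist",333.1,176,0,c),get_obs()["ee_pos"])
E
python3 -m inch '{"translation":[[0.014,0.005,-0.015],[0,0,-0.02],[0,0,-0.015],[0,0,-0.01],[0,0,0],[0,0,0],[0,0,0]],"turn":[-0.005,0,0,0,0,0,0]}'
python3 - <<'E'
from h import *
for i in range(1):
  o=get_obs();print(o["t"],o["ee_pos"],o["tcp_rot"])
  c=calibration("wrist")
  im=camera("wrist")[:,:,::-1]
np.savez("pics/w10.npz",**c)
cv2.imwrite("pics/w10.png",im)
E
```

```text
[ 0.68581591 -0.20597627  0.07      ] [ 0.68528738 -0.20492377  0.        ] [ 0.66898472 -0.21026903  0.17664829]
t: 15.57
ee_pos: [0.6835, -0.2017, 0.1199]
tcp_rot: [-91.4, -0.9, 0.3]
wrist_force: [-0.8, -0.5, 0.3]
finger_gap: 0.701
15.5667 [ 0.68353011 -0.20173013  0.11987575] [-91.41000691  -0.94043092   0.32148333]
```

View pics/w10.png

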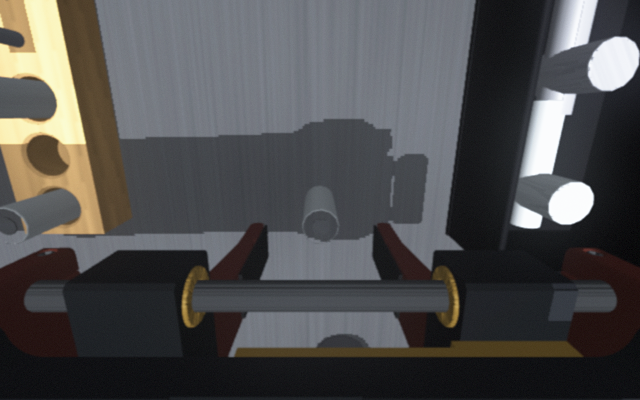

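```bash
python3 -m inch '{"translation":[[0.001,-0.003,-0.015],[0,0,-0.015],[0,0,-0.015],[0,0,-0.008],[0,0,0],[0,0,0],[0,0,0]],"turn":[-0.005,0,0,0,0,0,0]}'
```

```text
t: 16.2
ee_pos: [0.6853, -0.2063, 0.0637]
tcp_rot: [-91.5, -1.1, -0.1]
wrist_force: [-1.1, -0.3, -0.1]
finger_gap: 0.694
```

```bash
python3 -m inch '{"translation":[[0,0.001,-0.007],[0,0,0],[0,0,0]],"turn":[0,0,0]}';  python3 -m inch '{"translation":[[0,0,0],[0,0,0],[0,0,0],[0,0,0],[0,0,0],[0,0,0],[0,0,0],[0,0,0],[0,0,0],[0,0,0]],"turn":[0,0,0,0,0,0,0,0,0,0]}' 0 20
```

```text
t: 16.45
ee_pos: [0.6861, -0.2054, 0.0574]
tcp_rot: [-91.5, -1.3, -0.1]
wrist_force: [0.3, -0.4, -0.2]
finger_gap: 0.7
t: 17.28
ee_pos: [0.6868, -0.2055, 0.0591]
tcp_rot: [-91.6, -1.4, -0.1]
wrist_force: [-0.1, 0.0, 1.2]
finger_gap: 0.292
```

```bash
python3 -m inch '{"translation":[[0,0,0.01],[0,0,0.025],[0,0,0.03],[0,0,0.03],[0,0,0.02],[-0.01,0.002,0],[-0.02,0.006,0],[-0.025,0.006,0],[-0.025,0.006,0],[-0.025,0.006,0],[-0.025,0.006,0],[-0.025,0.006,0],[-0.025,0.006,0],[-0.02,0,0],[-0.005,0,0],[0,0,0],[0,0,0],[0,0,0],[0,0,0]],"turn":[0,0,0,0,0,0,0,0,0,0,0,0,0,0,0,0,0,0,0]}'
python3 - <<'E'
from h import *
for i in range(2):
  o=get_obs();print(o["t"],o["ee_pos"],o["tcp_rot"])
  c=calibration("wrist")
  im=camera("wrist")[:,:,::-1]
np.savez("pics/w11.npz",**c)
cv2.imwrite("pics/w11.png",im)
print(proj("wrist",[.482,-.162,.038],c))
E
```

```text
t: 18.87
ee_pos: [0.4756, -0.158, 0.1906]
tcp_rot: [-91.8, -2.0, 0.0]
wrist_force: [-0.4, 0.8, -0.8]
finger_gap: 0.291
18.8667 [ 0.47562445 -0.15798635  0.19057971] [-9.18096364e+01 -1.98551044e+00  1.34157936e-02]
18.9167 [ 0.47574836 -0.1579253   0.19050633] [-9.18032898e+01 -1.98824636e+00  2.43649872e-02]
[320.36811636 188.1803414 ]
```

View pics/w11.png

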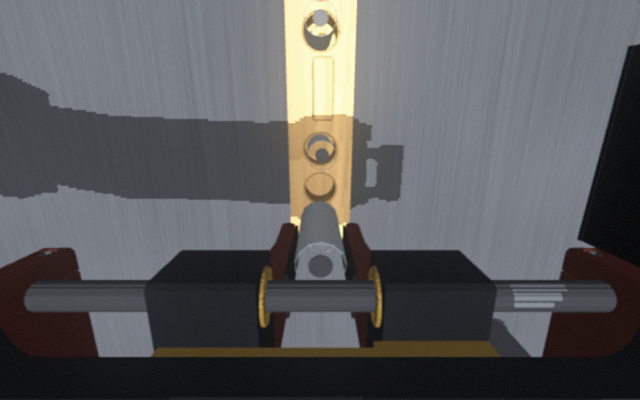

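```bash
python3 -m inch '{"translation":[[0.001,-0.003,-0.015],[0,0,-0.015],[0,0,-0.015],[0,0,-0.015],[0,0,-0.01],[0,0,0],[0,0,0],[0,0,0],[0,0,0]],"turn":[0,0,0,0,0,0,0,0,0]}';  python3 - <<'E'
from h import *
for i in range(1):
  o=get_obs();print(o["t"],o["ee_pos"],o["tcp_rot"])
  c=calibration("wrist")
  im=camera("wrist")[:,:,::-1]
np.savez("pics/w12.npz",**c)
cv2.imwrite("pics/w12.png",cv2.resize(im[120:290,260:380],None,fx=5,fy=3.5,interpolation=3))
im=camera("scene")[:,:,::-1]
cv2.imwrite("pics/s12.png",cv2.resize(im[150:260,240:400],None,fx=5,fy=5,interpolation=3))
p=o["ee_pos"];z=p[2]-.0591
for X in [(p[0]+.002,p[1]-.001,z),(.482,-.1605,z),(.482,-.1605,.038)]:
  u=proj("scene",X);w=proj("wrist",X,c); print(X,(u-[240,150])*5,(w-[260,120])*[5,3.5])
E
```

```text
t: 19.72
ee_pos: [0.4815, -0.1601, 0.1175]
tcp_rot: [-91.6, -2.1, 0.1]
wrist_force: [0.8, 0.2, -0.9]
finger_gap: 0.29
19.7167 [ 0.48145396 -0.16013247  0.11749954] [-91.64709733  -2.09436013   0.12527109]
(np.float64(0.48345395817376935), np.float64(-0.1611324657051673), np.float64(0.05839953971716119)) [318.013422   190.42215526] [295.87310678 340.41227444]
(0.482, -0.1605, np.float64(0.05839953971716119)) [320.4380145  189.93396398] [285.72636067 337.57977926]
(0.482, -0.1605, 0.038) [320.95977213 217.51264862] [282.03280435 306.43718111]
```

View pics/w12.png

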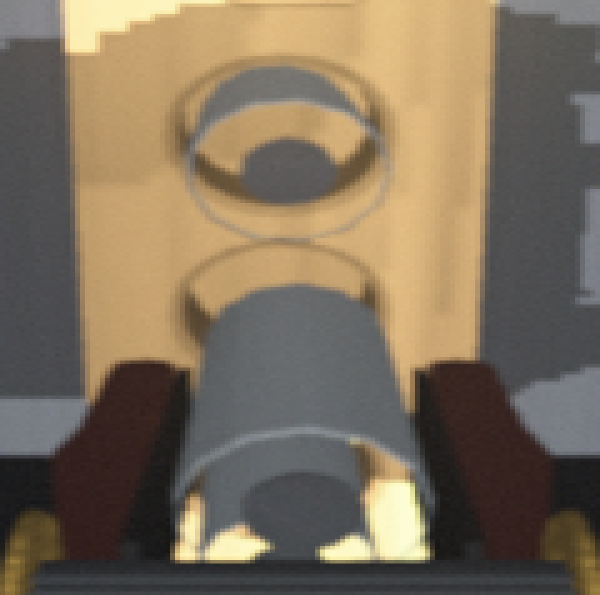

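View pics/s12.png

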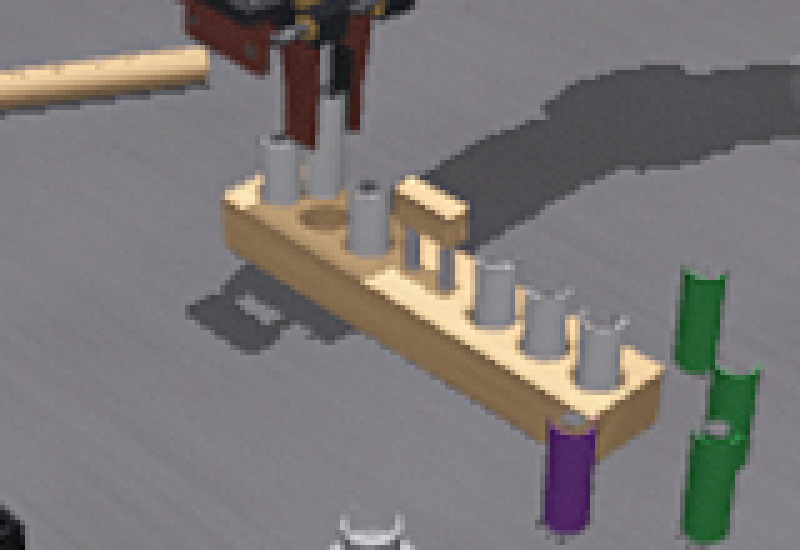

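```bash
python3 -m inch '{"translation":[[-0.002,-0.001,-0.006],[-0.001,0,-0.008],[0,0,-0.003],[0,0,0],[0,0,0],[0,0,0]],"turn":[0,0,0,0,0,0]}'
```

```text
t: 20.32
ee_pos: [0.4785, -0.1619, 0.1]
tcp_rot: [-91.7, -2.2, 0.1]
wrist_force: [-0.4, -0.9, -0.4]
finger_gap: 0.291
```

```bash
python3 -m inch '{"translation":[[0.001,0,-0.006],[0,0,-0.006],[0,0,-0.004],[0,0,0],[0,0,0]],"turn":[0,0,0,0,0]}'
```

```text
t: 20.73
ee_pos: [0.4798, -0.1618, 0.0823]
tcp_rot: [-91.7, -2.2, 0.1]
wrist_force: [0.0, 0.1, -1.0]
finger_gap: 0.291
```

```bash
python3 -m inch '{"translation":[[0,0,-0.005],[0,0,-0.005],[0,0,-0.003],[0,0,0],[0,0,0]],"turn":[0,0,0,0,0]}'
```

```text
t: 21.15
ee_pos: [0.4797, -0.1617, 0.0677]
tcp_rot: [-91.7, -2.2, 0.1]
wrist_force: [-0.4, -1.0, -0.5]
finger_gap: 0.3
```

```bash
python3 -m inch '{"translation":[[0,0,0],[0,0,0],[0,0,0],[0,0,0],[0,0,0],[0,0,0],[0,0,0]],"turn":[0,0,0,0,0,0,0]}' 0.65;python3 -m inch '{"translation":[[0,0,0.015],[0,0,0.03],[0,0,0.03],[0,0,0.03],[0,0.01,0],[0,0.02,0],[0,0.02,0],[0,0.01,0],[0,0,0],[0,0,0],[0,0,0]],"turn":[0,0,0,0,0,0,0,0,0,0,0]}';  python3 - <<'E'
from h import *
for i in range(2):
  o=get_obs();print(o["t"],o["ee_pos"],o["tcp_rot"])
  c=calibration("wrist")
  im=camera("wrist")[:,:,::-1]
np.savez("pics/w13.npz",**c)
cv2.imwrite("pics/w13.png",im)
im=camera("scene")[:,:,::-1]
cv2.imwrite("pics/s13.png",cv2.resize(im[150:260,240:400],None,fx=5,fy=5,interpolation=3))
X=(.4825,-.071,.095)
u=proj("scene",X); print((u-[240,150])*5,proj("wrist",X,c))
E
```

```text
t: 21.73
ee_pos: [0.4805, -0.1619, 0.0686]
tcp_rot: [-91.8, -2.3, 0.1]
wrist_force: [0.2, -0.1, -0.5]
finger_gap: 0.651
t: 22.65
ee_pos: [0.479, -0.1002, 0.1778]
tcp_rot: [-91.8, -2.3, 0.0]
wrist_force: [0.1, 0.3, 0.4]
finger_gap: 0.651
22.65 [ 0.47896615 -0.10023884  0.17775186] [-9.17634182e+01 -2.29242223e+00  2.32352337e-02]
22.7 [ 0.47888284 -0.10057696  0.17765537] [-9.17644950e+01 -2.27853096e+00 -1.12039784e-02]
[423.8814344 196.7413935] [319.76275675 168.71529462]
```

View pics/w13.png

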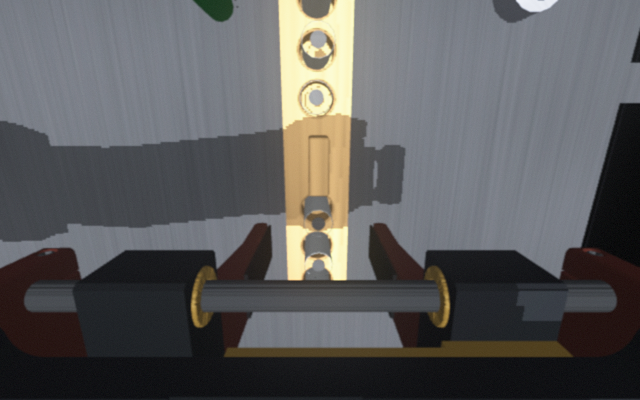

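View pics/s13.png

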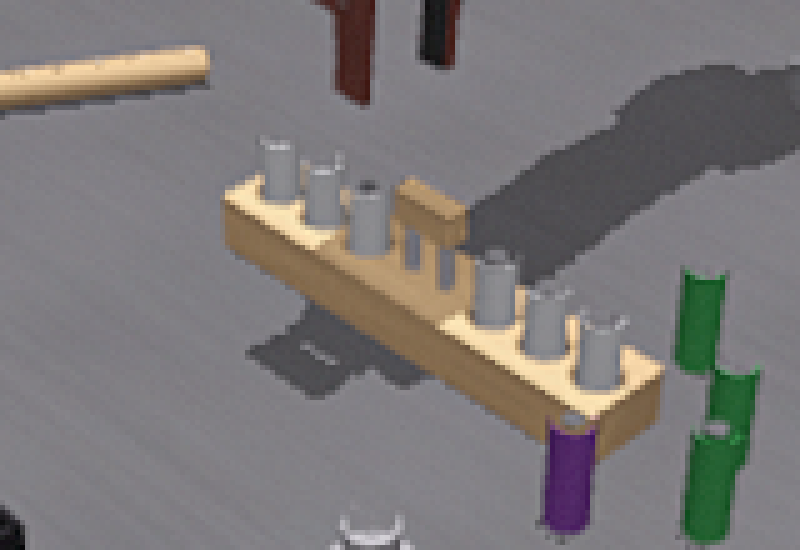

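```bash
python3 -m inch '{"translation":[[0,0.015,0],[0,0.014,0],[0,0,-0.015],[0,0,-0.015],[0,0,0],[0,0,0],[0,0,0]],"turn":[0,0,0,0,0,0,0]}'
```

```text
t: 23.38
ee_pos: [0.4791, -0.0756, 0.1466]
tcp_rot: [-91.8, -2.2, -0.5]
wrist_force: [0.3, 0.4, 0.1]
finger_gap: 0.649
```

```bash
python3 -m inch '{"translation":[[0.001,0.005,-0.013],[0,0,-0.015],[0,0,-0.015],[0,0,-0.01],[0,0,0],[0,0,0],[0,0,0]],"turn":[0.008,0,0,0,0,0,0]}'
```

```text
t: 23.97
ee_pos: [0.4835, -0.0735, 0.0965]
tcp_rot: [-91.9, -2.6, -0.3]
wrist_force: [0.5, 0.2, 1.1]
finger_gap: 0.649
```

```bash
python3 -m inch '{"translation":[[-0.003,0.004,-0.005],[0,0,-0.006],[0,0,0],[0,0,0],[0,0,0]],"turn":[0.005,0,0,0,0]}'
python3 - <<'E'
from h import *
for i in range(2):
  o=get_obs();print(o["t"],o["ee_pos"],o["tcp_rot"])
  c=calibration("wrist")
  im=camera("wrist")[:,:,::-1]
cv2.imwrite("pics/w14.png",im)
im=camera("scene")[:,:,::-1]
cv2.imwrite("pics/s14.png",cv2.resize(im[150:260,240:400],None,fx=5,fy=5,interpolation=3))
E
```

```text
t: 24.38
ee_pos: [0.4815, -0.0694, 0.0867]
tcp_rot: [-91.9, -2.8, -0.0]
wrist_force: [-0.9, 0.7, -0.2]
finger_gap: 0.65
24.3833 [ 0.48146355 -0.06935903  0.08669513] [-9.19432562e+01 -2.81766076e+00 -2.40468989e-02]
24.4333 [ 0.48152671 -0.06936576  0.08676113] [-9.19427914e+01 -2.82428702e+00 -2.58841954e-02]
```

View pics/w14.png

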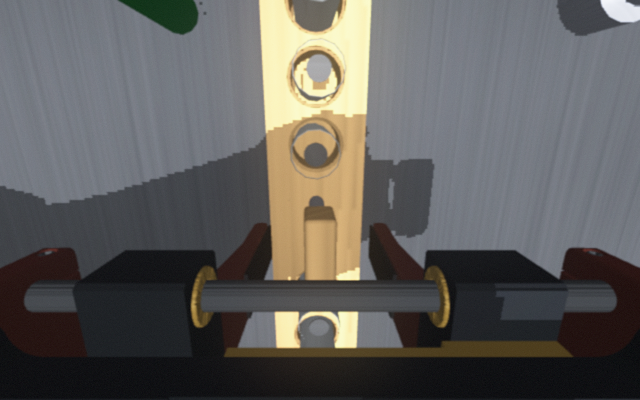

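View pics/s14.png

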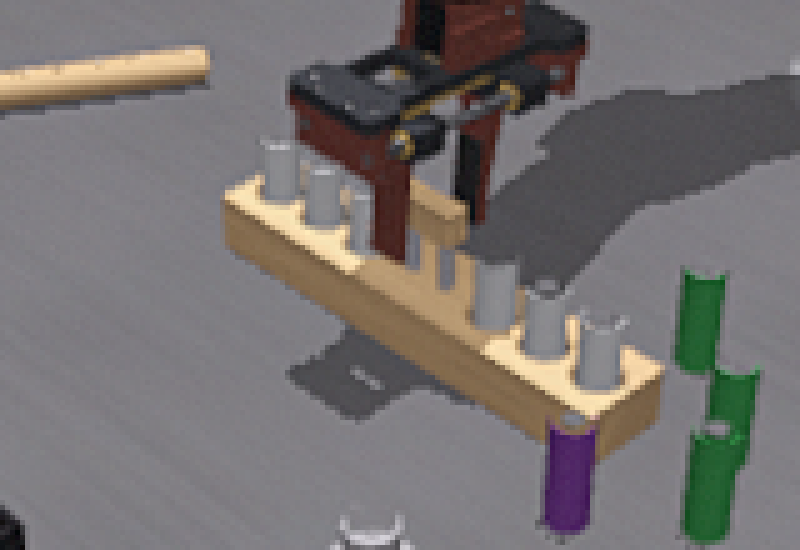

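```bash
python3 -m inch '{"translation":[[0,0,-0.005],[0,0,0]],"turn":[0,0]}'; python3 -m inch '{"translation":[[0,0,0],[0,0,0],[0,0,0],[0,0,0],[0,0,0],[0,0,0],[0,0,0],[0,0,0],[0,0,0],[0,0,0],[0,0,0]],"turn":[0,0,0,0,0,0,0,0,0,0,0]}' 0 58
```

```text
t: 24.7
ee_pos: [0.4819, -0.0696, 0.0817]
tcp_rot: [-92.0, -2.9, -0.0]
wrist_force: [0.1, 0.2, -0.6]
finger_gap: 0.653
t: 25.62
ee_pos: [0.4803, -0.0696, 0.0818]
tcp_rot: [-92.0, -2.7, -0.1]
wrist_force: [-0.1, 0.2, 0.8]
finger_gap: 0.183
```

Gripped (0.183·88 = 16 mm, the bar's thickness). Lift slowly.

```bash
python3 -m inch '{"translation":[[0,0,0.004],[0,0,0.008],[0,0,0.01],[0,0,0.006],[0,0,0.003],[0,0,0],[0,0,0],[0,0,0]],"turn":[0,0,0,0,0,0,0,0]}'
python3 - <<'E'
from h import *
o=get_obs();print(o["t"],o["ee_pos"],o["tcp_rot"],o["torque"])
im=camera("scene")[:,:,::-1]
cv2.imwrite("pics/s15.png",cv2.resize(im[120:260,240:400],None,fx=5,fy=4.2,interpolation=3))
E
```

```text
t: 26.28
ee_pos: [0.4775, -0.0698, 0.1142]
tcp_rot: [-91.9, -2.4, -0.1]
wrist_force: [-0.1, 0.1, -7.3]
finger_gap: 0.179
26.2833 [ 0.47753161 -0.06977582  0.11419216] [-91.94127643  -2.38918865  -0.0933249 ] [0.09678658 0.06746498 0.00795726]
```

View pics/s15.png

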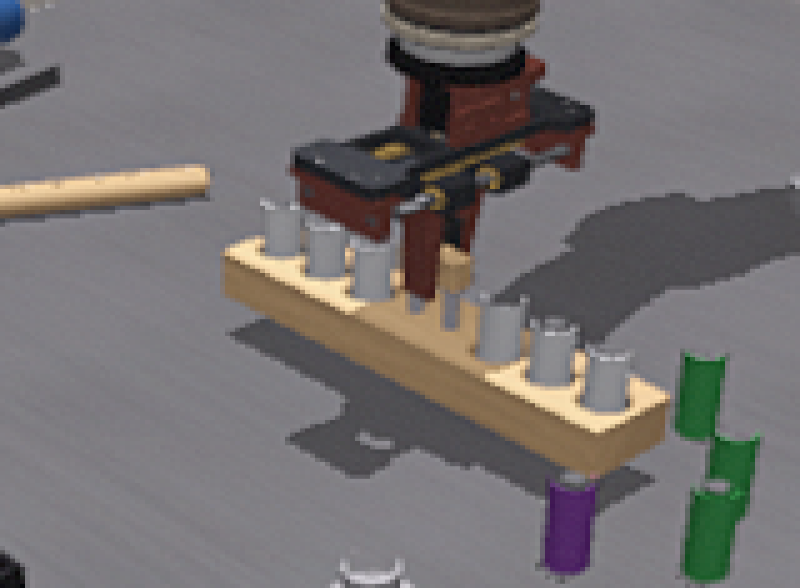

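```bash
python3 -m inch '{"translation":[[0,0,0.005],[0,0,0.01],[0,0,0.012],[0,0,0.012],[0,0,0.012],[0,0,0.012],[0,0,0.012],[0,0,0.01],[0,0,0.006],[0,0,0.003],[0,0,0],[0,0,0],[0,0,0],[0,0,0]],"turn":[0,0,0,0,0,0,0,0,0,0,0,0,0,0]}'; python3 -m inch '{"translation":[[0,0,0],[0,0,0],[0,0,0],[0,0,0],[0,0,0],[0,0,0],[0,0,0],[0,0,0],[0,0,0],[0,0,0],[0,0,0],[0,0,0]],"turn":[0,0,0,0,0,0,0,0,0,0,0,0]}'
python3 - <<'E'
from h import *
o=get_obs();print(o["t"],o["ee_pos"],o["tcp_rot"],o["torque"],o["joint_velocities"])
im=camera("scene")[:,:,::-1]
cv2.imwrite("pics/s16.png",cv2.resize(im[100:260,230:410],None,fx=4.4,fy=3.7,interpolation=3))
cv2.imwrite("pics/w16.png",camera("wrist")[:,:,::-1])
print(get_obs()["ee_pos"])
E
```

```text
t: 27.5
ee_pos: [0.4744, -0.0681, 0.2153]
tcp_rot: [-91.8, -2.1, 0.1]
wrist_force: [0.4, 0.1, -6.9]
finger_gap: 0.181
t: 28.5
ee_pos: [0.4735, -0.0679, 0.2134]
tcp_rot: [-91.8, -1.9, 0.1]
wrist_force: [-0.0, -0.6, -6.7]
finger_gap: 0.175
28.5 [ 0.47349747 -0.06791636  0.21337113] [-91.78251919  -1.8823714    0.1068362 ] [ 0.07220482 -0.01251635 -0.04139519] [-0.02628025 -0.05377777  0.00614474 -0.00461241  0.02614145  0.04169578
  0.0154791 ]
[ 0.47353498 -0.06790303  0.21338592]
```

View pics/s16.png

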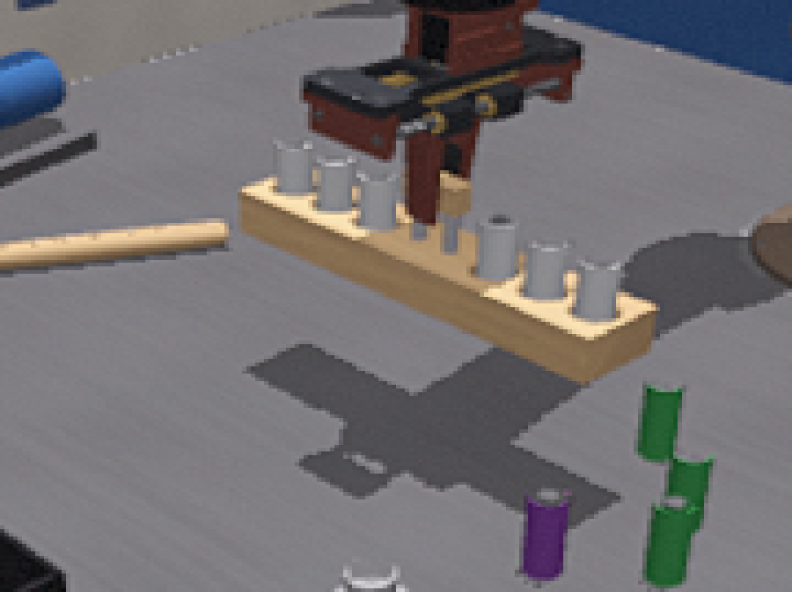

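View pics/w16.png

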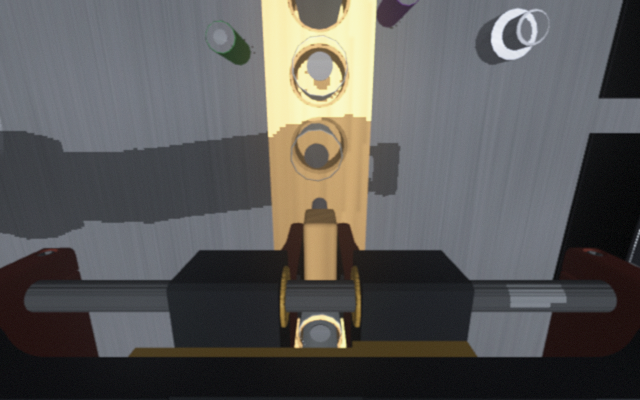

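```bash
python3 -c "
from station import *
print(hand_in())"
```

```text
the job is handed in; nothing more can be done
None
```

The job is handed in, with no verdict reported. Both spare tubes are in the two empty pockets, and the arm is holding the full carrier by its grip bar above the bench.

**Last checks before handing in, at about 28.6 s of the 72 s allowed:**
- **Pockets:** the scene picture showed all six tubes standing at the same height. Both spares had been let go while the carrier was still on the bench, each at the gripper height expected for a fully seated tube (within about 1 mm).
- **Height:** the gripper was at z = 0.213 m, which puts the carrier's underside about 13 cm above the bench.
- **Hold:** the gripper opening matched the 16 mm bar at the 58 N I set, the wrist carried about 7 N, and the joint speeds were near zero.
- **Level:** the tool was tilted about 2° and had changed by less than 1° since it gripped the bar. The carrier looked level in the picture, but I did not measure its angle directly.
- **Bystanders:** nothing was seen to move or touch the carrier in the pictures I took. I did not measure their positions again at the end.

**Two things went wrong along the way, neither with lasting effect:**
- The first grasp of a spare missed because I lifted before the fingers had closed. The tube stayed standing, and I repeated the grasp.
- My first measurement from the wrist camera was about 1 cm off because the arm was still moving. I repeated it and checked it against the top camera.

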